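Find the loaded battery case by its weight

ROBOT

A 6-joint arm with a two-finger parallel gripper is mounted at the origin on the work surface. World frame = base frame: x ahead of the robot, y to its left, z up, the work surface at z = 0. Lengths are in m, angles in rad, forces in N, time in s.
With the tool pointing down it reaches from about 0.35 to 0.775 m from the base axis. Payload 7.3 kg.
Tool frame: the origin (TCP) lies midway between the tips of the shut fingers; the grasp point (between the pads) lies 19 mm behind it (robot.tcp_to_grasp is the distance from the TCP to the grasp point, in m); z points along the fingers, y is the line along which they close (so a half turn about z gives the same grasp; the last joint's range is limited). The gripper opens to 92 mm and grips with 3 to 60 N. Pads are 19 mm wide; open, the fingers measure 130 mm over their backs; the gripper's body (75 mm by 190 mm) begins 47 mm behind the grasp point.
Start: joints at [1.179, 0.342, 1.524, -0, 1.275, -0.146], TCP at [0.128, 0.509, 0.202] pointing down, gripper open.
Joint ranges: [-2.53, 2.53], [-0.77, 2.02], [0.04, 2.7], [-1, 4.14], [0.28, 2.66], [-3.11, 3.11]. Speed limits (rad/s): [2.57, 2.57, 3.14, 3.14, 3.14, 3.14].

INTERFACE

Orientations are given as [roll, pitch, yaw] about the fixed x, y, z axes, in that order (R = Rz(yaw) Ry(pitch) Rx(roll)).
In Python, from cell import readout, cams, ticket, robot gives the robot as it stands. The module is installed in compiled form; this text tells all that it offers.
- The arm moves only by the tool jog_arm, never from a script. Its argument "plan" is a list of rows, each a list of 5 numbers: the shift along the world's x, y, z each as a share of 0.08 m, from -1 to 1, then the turn about the world's z as a share of 90 degrees, from -1 to 1, then the opening, from -1 (shut) to 1 (fully open). A call has 1 to 12 rows; each row is the pose to reach, as a shift and turn from the pose commanded when the call began; what a row does not reach only later rows make up. A row lasts 1/10 s, in which the tool goes at most 50 mm and 8.59 degrees, less where a joint would pass 70% of its speed; a pose out of reach is approached as far as the arm can. A call with a number of a shift or a turn outside -1 to 1 is refused whole. A call with a gripper value outside its range is refused whole. The fingers move at their own pace and stop on an object; "squeeze" is the grip in N (left out, the last holds). Time passes only in rows, so rows that repeat a pose let the fingers close. It gives the time, the measured TCP pose, the force, the opening and the grip force at its end, in the units of the state.
- readout.observe(): the state, without advancing time (a new reading comes with each control period).
- cams.read_camera(name): name is "side" or "top"; returns the picture (480x640x3 uint8, blue, green, red); there is no depth.
- cams.calibration(name): a dict with "K" (3x3 intrinsics, pixels), "world_from_camera" (4x4, takes a point from camera to world coordinates). Camera axes: x right, y down, z forward; pixel columns grow to the right and rows downward; lengths in m; the calibration is good to about 2 mm. A picture is of the moment at which its call begins. calibration takes no time and is no camera call.
- ticket.hand_in(): hands the job in; it is judged then, once.
The state is a dict: "time": time; "qpos": joint angles; "qvel": joint speeds; "joint_efforts": joint torques, N m; "tool_pos": TCP position; "tool_rot": TCP orientation; "contact_force": force on the tool from outside, world axes, zero at the start; "torque": the same for the moment, N m; "opening": finger opening in m; "grip_force": force on a finger pad.
Only numpy, scipy, OpenCV 4.12 (cv2) and the standard library are available. Lean on these libraries where they do the work, as an engineer would, in place of code of your own. Each camera call takes 0.05 s, during which the arm holds its last target. There are 200 camera calls.

TASK

One of the two small closed cases holds the battery pack for the cardboard model house and is far heavier; the other holds only a foam plug. Lift the blue-lidded case well clear of the table and set it back where it stood, then lift the orange-lidded one, and judge by the load which is heavier. Leave the heavier case upright in the middle of the green tray, lengthwise with the tray, and the lighter one upright where it stood at the start; keep both upright throughout and do not disturb the model house.

Things in the scene. Friction and masses are not known exactly. Their poses are not given: they have to be found in the camera images.
- case_blue: closed black plastic case with a blue lid, 80 mm long (its x) x 54 mm wide (its y) x 62 mm high, upright sides, loose on the table. Origin: centre of its underside; z up. Grip it across the 54 mm width, about 35 mm above its underside. From run to run it weighs either 0.6 to 0.85 kg (loaded) or 0.15 to 0.2 kg (foam only); the contents cannot be seen
- case_orange: the same case with an orange lid: 80 (x) x 54 (y) x 62 mm high, origin at the centre of its underside, z up. If the blue one is the loaded one, this one is the light one, and the other way round
- tray: shallow open green plastic tray fixed to the table, 140 mm long (its x) x 120 mm wide (its y), 14 mm high, walls 5 mm, floor 5 mm thick, with two thin white lines along its length. Origin: centre of its underside on the table; its inner floor is 5 mm above that
- model_house: cardboard model house with a blue gable roof, loose on the table at the robot's left, about 170 mm (x) x 150 mm (y) x 155 mm high; origin at the centre of its underside. Not to be disturbed
Mind the look-alikes: they are no part of the job. Leave any pink or red look-alike of the case_orange alone. Leave any pink look-alike of the case_blue alone.

How it is judged:
On the way, in this order (a step that is already met when the one before it is completed fails the run):
1. the blue-lidded case is lifted at least 40 mm while the orange one stays down (height (world z) of case_blue above 0.04 m and height (world z) of case_orange below 0.02 m), for 0.2 s.
2. the blue-lidded case is set back upright within 40 mm of where it stood and let go (distance of case_blue from where it was at the start of the episode below 0.04 m and height (world z) of case_blue below 0.004 m and angle between case_blue's own z axis and vertical below 0.1 rad and contact force between case_blue and the fingers below 0.3 N), for 0.1 s.
3. the orange-lidded case is lifted at least 40 mm while the blue one stays down (height (world z) of case_orange above 0.04 m and height (world z) of case_blue below 0.02 m), for 0.2 s.
At the end, for the whole second after the job is handed in: The heavier case (its weight on the tray is more than 4 N) stands upright on the tray's floor, its centre within 20 mm of the tray's centre and its length within 17 degrees of the tray's length, at rest; the lighter case stands upright on the table within 40 mm of where it was at the start, at rest (((contact force between case_blue and tray above 4 N and horizontal distance between case_blue and tray below 0.02 m and height (world z) of case_blue below 0.009 m and angle between each of case_blue, case_orange's own z axis and vertical below 0.1 rad and angle between the x axis of case_blue and the x axis of tray, either way round below 0.3 rad and linear speed of each of case_blue, case_orange below 0.02 m/s and distance of case_orange from where it was at the start of the episode below 0.04 m and height (world z) of case_orange below 0.004 m) or (contact force between case_orange and tray above 4 N and horizontal distance between case_orange and tray below 0.02 m and height (world z) of case_orange below 0.009 m and angle between each of case_orange, case_blue's own z axis and vertical below 0.1 rad and angle between the x axis of case_orange and the x axis of tray, either way round below 0.3 rad and linear speed of each of case_orange, case_blue below 0.02 m/s and distance of case_blue from where it was at the start of the episode below 0.04 m and height (world z) of case_blue below 0.004 m))); the robot touches nothing.
It fails at once if a case is tipped by more than 35 degrees (angle between any of case_blue, case_orange's own z axis and vertical above 0.61 rad).
It fails at once if the model house is moved by more than 20 mm (distance of model_house from where it was at the start of the episode above 0.02 m).
It also fails if it takes over 72 s, if anything falls off the work surface, if the arm or the gripper's body presses on something with over 40 N, if the wrist force passes 120 N, or if a joint passes its speed limit or range.

## Working session

There is one attempt and no reset: what is moved stays moved. The work goes in short steps, Python scripts to look and compute and a tool call to move; the robot and the scene stay as the last step left them, time stands still between calls to the robot, and variables do not carry over. Pictures are saved under pics/ and viewed, at most 10 in all, crops included, and the job is handed in when it is done.

Besides the shell and the picture viewer there is one more tool, called as a command line: name --pt "numbers of a row" for each row, then --argument value for the rest. jog_arm: Moves the arm, as the interface text tells. Shift numbers are shares of 0.08 m and turn numbers shares of 90 degrees, none past 1 either way. Its arguments: {"type":"object","properties":{"plan":{"type":"array"},"squeeze":{"type":"number"}},"required":["plan"]}

```bash
mkdir -p pics; python3 - <<'E'
from cell import readout,cams,robot
import cv2
print(readout.observe())
for n in("top","side"):
    cv2.imwrite(f"pics/{n}0.png",cams.read_camera(n)); c=cams.calibration(n); print(n,c)
E
```

```text
{'time': 0.0, 'qpos': array([ 1.17898846e+00,  3.42691248e-01,  1.52500387e+00, -2.91236546e-05,
        1.27537403e+00, -1.46023561e-01]), 'qvel': array([-0.00011769,  0.00012943,  0.00083026, -0.00047277,  0.00225382,
        0.00042354]), 'joint_efforts': array([-1.30930664e-03, -4.31251681e+01, -2.44216830e+01,  7.17673148e-02,
        5.60577388e-02, -1.27595540e-04]), 'tool_pos': array([0.12757466, 0.50881887, 0.2010659 ]), 'tool_rot': array([-3.14012781e+00, -1.87285295e-04,  2.89581671e+00]), 'contact_force': array([-0.08845039,  0.06866322,  0.45381774]), 'torque': array([ 0.08097746, -0.04554751, -0.00932364]), 'grip_force': 0.0, 'opening': 0.0919813418741872}
top {'K': array([[590.25964763,   0.        , 323.80570886],
       [  0.        , 590.25964763, 235.83493659],
       [  0.        ,   0.        ,   1.        ]]), 'world_from_camera': array([[ 2.03614658e-03, -9.97795502e-01,  6.63324222e-02,
         4.33324462e-01],
       [-9.99867889e-01, -9.61694801e-04,  1.62258938e-02,
         1.01052777e-01],
       [-1.61263323e-02, -6.63566973e-02, -9.97665640e-01,
         1.26866142e+00],
       [ 0.00000000e+00,  0.00000000e+00,  0.00000000e+00,
         1.00000000e+00]])}
side {'K': array([[490.2259941 ,   0.        , 319.30810656],
       [  0.        , 490.2259941 , 231.8434131 ],
       [  0.        ,   0.        ,   1.        ]]), 'world_from_camera': array([[ 0.92827262, -0.26108967,  0.26484359,  0.25415818],
       [-0.37179133, -0.66874491,  0.6438567 , -0.52024056],
       [ 0.00900846, -0.6961411 , -0.71784847,  0.74192661],
       [ 0.        ,  0.        ,  0.        ,  1.        ]])}
```

View pics/top0.png

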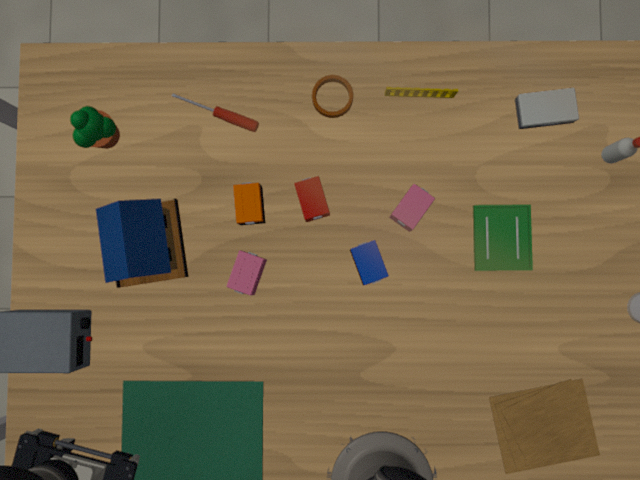

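View pics/side0.png

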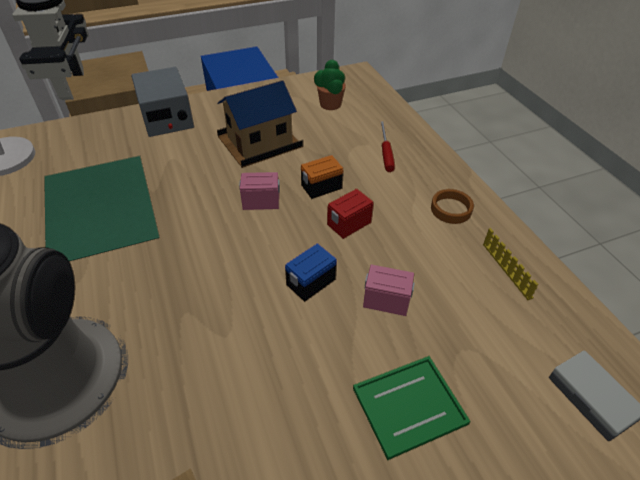

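```bash
cat > h.py <<'E'
import cv2,numpy as np
from cell import cams
def cast(n,p,z):
    c=cams.calibration(n);T=c["world_from_camera"]
    p=np.atleast_2d(p).astype(float);d=np.c_[p,np.ones(len(p))]@np.linalg.inv(c["K"]).T@T[:3,:3].T
    o=T[:3,3];return (o+d*((z-o[2])/d[:,2])[:,None])[:,:2]
R={"orange":((8,150,100),(18,255,255),(215,170,290,240),.062),"blue":((105,120,90),(125,255,255),(335,225,405,300),.062),
   "tray":((50,100,60),(80,255,255),(455,190,550,285),.014),"house":((100,100,40),(125,255,255),(80,180,200,300),.15)}
def find(img,names=R,off=(0,0)):
    hsv=cv2.cvtColor(img,cv2.COLOR_BGR2HSV)
    for k in names:
        lo,hi,(a,b,c,d),z=R[k]
        m=cv2.inRange(hsv,lo,hi);w=np.zeros_like(m);w[b:d,a:c]=m[b:d,a:c]
        ct=max(cv2.findContours(w,0,cv2.CHAIN_APPROX_NONE)[0],key=cv2.contourArea)[:,0]
        W=cast("top",ct,z).astype(np.float32)
        r=cv2.minAreaRect(W*1000);bx=cv2.boxPoints(r);e=bx[1]-bx[0],bx[2]-bx[1];L=max(e,key=np.linalg.norm)
        print(k,"centre mm",np.round(r[0],1),"size",np.round(r[1],1),"long axis yaw deg",round(np.degrees(np.arctan2(L[1],L[0]))%180,1))
E
python3 - <<'E'
from h import *
img=cv2.imread("pics/top0.png");find(img)
print([ [int(x) for x in cv2.cvtColor(img,cv2.COLOR_BGR2HSV)[y,x]] for x,y in((249,200),(249,220),(250,213),(369,262),(375,280))])
a=img[170:240,215:290];b=img[228:298,335:410]
cv2.imwrite("pics/crop.png",cv2.resize(np.hstack([a,b]),None,fx=5,fy=5,interpolation=0))
E
```

```text
orange centre mm [582.5 278.9] size [81.  54.5] long axis yaw deg 5.4
blue centre mm [459.   28.6] size [77.5 52.5] long axis yaw deg 20.8
tray centre mm [ 514.9 -257.5] size [136.  120.3] long axis yaw deg 0.1
house centre mm [503.2 483.9] size [149.8 126. ] long axis yaw deg 9.0
[[15, 255, 155], [15, 255, 159], [16, 255, 154], [111, 169, 122], [110, 187, 116]]
```

View pics/crop.png

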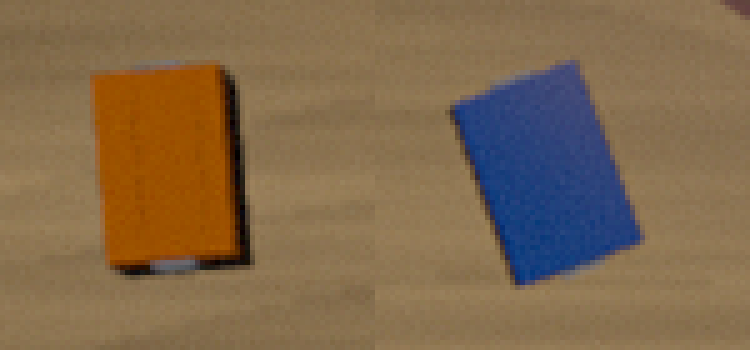

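Top view: blue case at about (369,262), orange at (249,204), tray at (502,238); the pink and red ones are decoys. The crop shows the lid tops cleanly, and their sizes match 80×54. I'm heading for blue at (459, 29) mm.

jog_arm --pt "0.35 -0.5 0 0.03 1" --pt "0.69 -1 0 0.065 1" --squeeze 40

```text
time: 0.3
tool_pos: [0.1828, 0.4284, 0.2009]
tool_rot: [-3.14, -0.0, 3.003]
contact_force: [1.1, -0.8, 0.2]
opening: 0.0918
grip_force: 0.0
```

jog_arm --pt "0.35 -0.5 0 0.03 1" --pt "0.69 -1 0 0.065 1"

```text
time: 0.5
tool_pos: [0.2386, 0.3476, 0.2015]
tool_rot: [-3.141, -0.0, 3.103]
contact_force: [0.7, -1.3, 0.1]
opening: 0.0916
grip_force: 0.0
```

jog_arm --pt "0.35 -0.5 0 0.03 1" --pt "0.69 -1 0 0.065 1"

```text
time: 0.7
tool_pos: [0.2939, 0.2675, 0.2017]
tool_rot: [3.142, 0.0, -3.079]
contact_force: [-0.1, 1.5, 0.4]
opening: 0.0917
grip_force: 0.0
```

jog_arm --pt "0.35 -0.5 0 0.03 1" --pt "0.69 -1 0 0.065 1"

```text
time: 0.9
tool_pos: [0.3491, 0.1874, 0.2017]
tool_rot: [3.141, 0.0, -2.977]
contact_force: [1.2, -0.1, 0.5]
opening: 0.0916
grip_force: 0.0
```

jog_arm --pt "0.35 -0.5 -0.2 0.03 1" --pt "0.69 -1 -0.4 0.065 1" --pt "0.69 -1 -0.6 0.065 1"

```text
time: 1.2
tool_pos: [0.4067, 0.1051, 0.1532]
tool_rot: [-3.14, 0.002, -2.881]
contact_force: [0.2, 0.4, 0.0]
opening: 0.092
grip_force: 0.0
```

jog_arm --pt "0.35 -0.5 -0.1 0.03 1" --pt "0.69 -1 -0.4 0.066 1" --pt "0.69 -1 -0.8 0.066 1" --pt "0.69 -1 -0.8 0.066 1" --pt "0.69 -1 -0.8 0.066 1" --pt "0.69 -1 -0.8 0.066 1"

```text
time: 1.8
tool_pos: [0.4593, 0.0299, 0.0911]
tool_rot: [-3.141, 0.002, -2.772]
contact_force: [-1.0, 0.0, 0.7]
opening: 0.0918
grip_force: 0.0
```

jog_arm --pt "0 -0.02 -0.3 0 1" --pt "0 -0.02 -0.6 0 1" --pt "0 -0.02 -0.93 0 1" --pt "0 -0.02 -0.93 0 1" --pt "0 -0.02 -0.93 0 -1" --pt "0 -0.02 -0.93 0 -1" --pt "0 -0.02 -0.93 0 -1" --pt "0 -0.02 -0.93 0 -1" --pt "0 -0.02 -0.93 0 -1" --pt "0 -0.02 -0.93 0 -1" --pt "0 -0.02 -0.93 0 -1" --pt "0 -0.02 -0.93 0 -1"

```text
time: 3.0
tool_pos: [0.4592, 0.0276, 0.0158]
tool_rot: [-3.141, 0.001, -2.773]
contact_force: [-0.7, -0.9, 6.4]
opening: 0.0535
grip_force: 40.0
```

jog_arm --pt "0 0 0.2 0 -1" --pt "0 0 0.4 0 -1" --pt "0 0 0.6 0 -1" --pt "0 0 0.8 0 -1" --pt "0 0 0.9 0 -1" --pt "0 0 0.9 0 -1" --pt "0 0 0.9 0 -1" --pt "0 0 0.9 0 -1" --pt "0 0 0.9 0 -1" --pt "0 0 0.9 0 -1" --pt "0 0 0.9 0 -1"

```text
time: 4.1
tool_pos: [0.4588, 0.0277, 0.0871]
tool_rot: [3.141, -0.0, -2.773]
contact_force: [-0.9, -0.9, -1.2]
opening: 0.0535
grip_force: 40.0
```

```bash
python3 - <<'E'
from h import *
from cell import readout
cv2.imwrite("pics/s1.png",cams.read_camera("side"));s=readout.observe();print(s["contact_force"],s["tool_pos"],s["grip_force"],s["joint_efforts"])
E
```

```text
[-0.0136815  -0.23145478 -1.68296947] [0.45883908 0.02765883 0.08713169] 39.95416447520256 [-2.63210641e-03 -3.95522368e+01 -1.96171474e+01 -5.45957289e-02
  5.61641925e-02  3.94996641e-04]
```

View pics/s1.png

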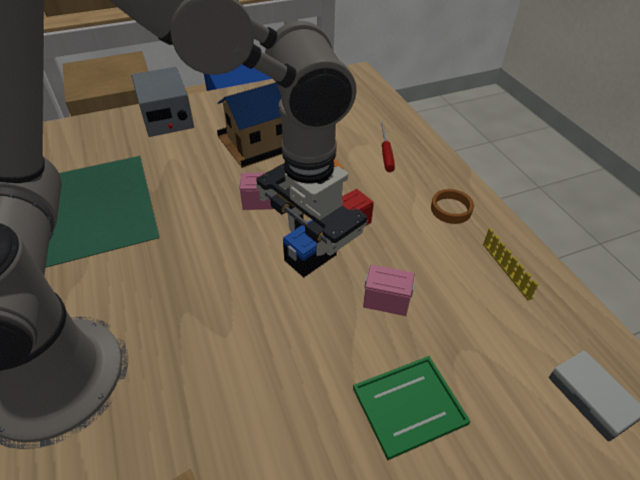

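The side view shows blue held upright and clear of the table near (310,250). The load is about 1.7 N, so it is the light one. Next I set it back.

jog_arm --pt "0 0 -0.3 0 -1" --pt "0 0 -0.6 0 -1" --pt "0 0 -0.8 0 -1" --pt "0 0 -0.89 0 -1" --pt "0 0 -0.89 0 -1" --pt "0 0 -0.89 0 -1" --pt "0 0 -0.89 0 1" --pt "0 0 -0.89 0 1" --pt "0 0 -0.89 0 1" --pt "0 0 -0.89 0 1" --pt "0 0 -0.89 0 1" --pt "0 0 -0.89 0 1"

```text
time: 5.35
tool_pos: [0.4589, 0.0277, 0.0162]
tool_rot: [3.142, 0.0, -2.773]
contact_force: [0.4, 0.8, -0.7]
opening: 0.0909
grip_force: 0.0
```

jog_arm --pt "0 0 0.2 0 1" --pt "0 0 0.6 0 1" --pt "0 0 1 0 1"

```text
time: 5.65
tool_pos: [0.4583, 0.0277, 0.0967]
tool_rot: [3.141, -0.002, -2.773]
contact_force: [0.3, -0.0, -0.3]
opening: 0.0916
grip_force: 0.0
```

jog_arm --pt "0 0 0.5 0 1" --pt "0.2 0.5 0.5 -0.05 1" --pt "0.45 1 0.5 -0.05 1"

```text
time: 5.95
tool_pos: [0.4959, 0.1079, 0.138]
tool_rot: [-3.141, 0.003, -2.857]
contact_force: [0.3, -1.2, -0.2]
opening: 0.0916
grip_force: 0.0
```

jog_arm --pt "0.25 0.5 0 -0.05 1" --pt "0.5 1 0 -0.05 1"

```text
time: 6.15
tool_pos: [0.5354, 0.1892, 0.1363]
tool_rot: [3.142, 0.0, -2.933]
contact_force: [0.6, -0.6, 0.3]
opening: 0.0914
grip_force: 0.0
```

jog_arm --pt "0.25 0.5 0 -0.05 1" --pt "0.5 1 0 -0.07 1" --pt "0.5 1 0 -0.07 1" --pt "0.5 1 0 -0.07 1"

```text
time: 6.55
tool_pos: [0.5745, 0.2683, 0.1352]
tool_rot: [-3.141, -0.001, -3.038]
contact_force: [0.2, -0.2, -0.4]
opening: 0.0918
grip_force: 0.0
```

```bash
python3 - <<'E'
from h import *
from cell import readout
i=cams.read_camera("top");cv2.imwrite("pics/t1.png",i);find(i,["blue"]);s=readout.observe();print(s["contact_force"],s["tool_pos"],s["tool_rot"],s["time"])
E
```

```text
blue centre mm [458.8  28.9] size [77.4 52.7] long axis yaw deg 20.3
[-0.85743853 -0.60144268  0.24167109] [0.57434702 0.26727702 0.13549471] [-3.14094676e+00 -1.46185407e-03 -3.03950112e+00] 6.6
```

jog_arm --pt "0.1 0.15 0 0 1" --pt "0.1 0.15 -0.4 0 1" --pt "0.1 0.15 -0.6 0 1" --pt "0.1 0.15 -0.6 0 1" --pt "0.1 0.15 -0.6 0 1"

```text
time: 7.1
tool_pos: [0.5831, 0.2787, 0.0889]
tool_rot: [3.142, 0.0, -3.041]
contact_force: [0.5, -0.3, -0.2]
opening: 0.092
grip_force: 0.0
```

jog_arm --pt "0 0 -0.3 0 1" --pt "0 0 -0.6 0 1" --pt "0 0 -0.89 0 1" --pt "0 0 -0.89 0 1" --pt "0 0 -0.89 0 -1" --pt "0 0 -0.89 0 -1" --pt "0 0 -0.89 0 -1" --pt "0 0 -0.89 0 -1" --pt "0 0 -0.89 0 -1" --pt "0 0 -0.89 0 -1" --pt "0 0 -0.89 0 -1" --pt "0 0 -0.89 0 -1"

```text
time: 8.3
tool_pos: [0.5832, 0.2794, 0.0175]
tool_rot: [-3.141, 0.001, -3.04]
contact_force: [-0.4, -2.5, 6.4]
opening: 0.0537
grip_force: 40.0
```

jog_arm --pt "0 0 0.2 0 -1" --pt "0 0 0.4 0 -1" --pt "0 0 0.6 0 -1" --pt "0 0 0.8 0 -1" --pt "0 0 1 0 -1" --pt "0 0 1 0 -1" --pt "0 0 1 0 -1" --pt "0 0 1 0 -1" --pt "0 0 1 0 -1" --pt "0 0 1 0 -1" --pt "0 0 1 0 -1"

```text
time: 9.4
tool_pos: [0.5828, 0.2796, 0.0964]
tool_rot: [-3.141, -0.001, -3.04]
contact_force: [0.3, 0.1, -7.3]
opening: 0.0538
grip_force: 40.0
```

```bash
python3 - <<'E'
from h import *
from cell import readout
cv2.imwrite("pics/s2.png",cams.read_camera("side"));s=readout.observe();print(s["contact_force"],s["tool_pos"],s["tool_rot"],s["grip_force"])
E
```

```text
[-1.10229991 -0.42560038 -6.52839977] [0.58282646 0.27960078 0.09664229] [-3.14158655e+00 -4.24602938e-04 -3.04022603e+00] 39.98376242816448
```

View pics/s2.png

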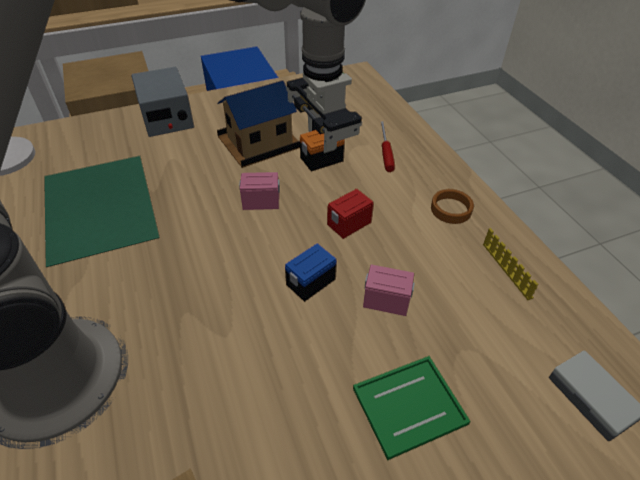

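Side view: orange is held upright at (322,150), the house is untouched and blue stands at (310,272). The load is about 7 N, so orange is the heavy one and goes to the tray.

jog_arm --pt "0 0 0.3 0 -1" --pt "-0.04 -0.3 0.6 0 -1" --pt "-0.08 -0.6 0.6 -0.01 -1" --pt "-0.12 -0.96 0.6 -0.01 -1"

```text
time: 9.85
tool_pos: [0.5736, 0.2028, 0.1461]
tool_rot: [3.141, 0.003, -3.055]
contact_force: [0.6, 0.4, -8.0]
opening: 0.0533
grip_force: 40.0
```

jog_arm --pt "-0.04 -0.3 0 0 -1" --pt "-0.08 -0.6 0 -0.01 -1" --pt "-0.12 -0.96 0 -0.01 -1"

```text
time: 10.15
tool_pos: [0.5635, 0.1255, 0.1452]
tool_rot: [3.141, 0.001, -3.072]
contact_force: [0.8, 0.2, -7.5]
opening: 0.0536
grip_force: 40.0
```

jog_arm --pt "-0.04 -0.3 0 0 -1" --pt "-0.08 -0.6 0 -0.01 -1" --pt "-0.12 -0.96 0 -0.01 -1"

```text
time: 10.45
tool_pos: [0.554, 0.0486, 0.1452]
tool_rot: [3.141, 0.001, -3.087]
contact_force: [0.2, -0.3, -7.2]
opening: 0.0537
grip_force: 40.0
```

jog_arm --pt "-0.04 -0.3 0 0 -1" --pt "-0.08 -0.6 0 -0.01 -1" --pt "-0.12 -0.96 0 -0.01 -1"

```text
time: 10.75
tool_pos: [0.5444, -0.0282, 0.1453]
tool_rot: [3.141, 0.001, -3.103]
contact_force: [1.3, -1.3, -7.3]
opening: 0.0537
grip_force: 40.0
```

jog_arm --pt "-0.04 -0.3 0 0 -1" --pt "-0.08 -0.6 0 -0.01 -1" --pt "-0.12 -0.96 0 -0.01 -1"

```text
time: 11.05
tool_pos: [0.5348, -0.105, 0.1453]
tool_rot: [3.141, 0.001, -3.119]
contact_force: [0.0, -0.4, -7.7]
opening: 0.0537
grip_force: 40.0
```

jog_arm --pt "-0.04 -0.3 0 0 -1" --pt "-0.08 -0.6 0 -0.01 -1" --pt "-0.12 -0.96 0 -0.01 -1"

```text
time: 11.35
tool_pos: [0.5252, -0.1818, 0.1452]
tool_rot: [3.141, 0.001, -3.134]
contact_force: [0.6, -0.4, -7.5]
opening: 0.054
grip_force: 40.0
```

jog_arm --pt "-0.04 -0.3 0 0 -1" --pt "-0.08 -0.6 0 0 -1" --pt "-0.12 -0.96 0 0 -1" --pt "-0.12 -0.96 0 0 -1" --pt "-0.12 -0.96 0 0 -1" --pt "-0.12 -0.96 0 0 -1"

```text
time: 11.95
tool_pos: [0.5157, -0.2573, 0.1449]
tool_rot: [3.141, -0.0, -3.134]
contact_force: [-0.6, 0.6, -7.0]
opening: 0.0535
grip_force: 40.0
```

jog_arm --pt "0 0 -0.3 0 -1" --pt "0 0 -0.6 0 -1" --pt "0 0 -0.9 0 -1" --pt "0 0 -1 0 -1" --pt "0 0 -1 0 -1"

```text
time: 12.45
tool_pos: [0.5153, -0.2568, 0.064]
tool_rot: [3.14, -0.002, -3.134]
contact_force: [-0.5, 1.3, -8.1]
opening: 0.0535
grip_force: 40.0
```

jog_arm --pt "0 0 -0.2 0 -1" --pt "0 0 -0.35 0 -1" --pt "0 0 -0.45 0 -1" --pt "0 0 -0.5 0 -1" --pt "0 0 -0.52 0 -1" --pt "0 0 -0.52 0 -1" --pt "0 0 -0.52 0 -1"

```text
time: 13.15
tool_pos: [0.516, -0.2582, 0.0238]
tool_rot: [-3.141, 0.001, -3.135]
contact_force: [0.3, 0.5, -6.7]
opening: 0.0537
grip_force: 40.0
```

Down slightly more to make contact, then release and rise.

jog_arm --pt "0 0 -0.01 0 -1" --pt "0 0 -0.02 0 -1" --pt "0 0 -0.02 0 -1" --pt "0 0 -0.02 0 1" --pt "0 0 -0.02 0 1" --pt "0 0 -0.02 0 1" --pt "0 0 -0.02 0 1" --pt "0 0 -0.02 0 1" --pt "0 0 -0.02 0 1"

```text
time: 14.05
tool_pos: [0.5158, -0.258, 0.0217]
tool_rot: [3.142, 0.0, -3.134]
contact_force: [-0.3, -0.4, 0.3]
opening: 0.091
grip_force: 0.0
```

jog_arm --pt "0 0 0.2 0 1" --pt "0 0 0.6 0 1" --pt "0 0 1 0 1"

```text
time: 14.35
tool_pos: [0.5153, -0.2577, 0.1021]
tool_rot: [3.14, -0.001, -3.135]
contact_force: [0.3, -0.4, -0.9]
opening: 0.0918
grip_force: 0.0
```

jog_arm --pt "0 0 0.5 0 1" --pt "-0.3 0.3 1 0 1" --pt "-0.6 0.6 1 0 1" --pt "-1 1 1 0 1" --pt "-1 1 1 0 1"

```text
time: 14.85
tool_pos: [0.4313, -0.1739, 0.1813]
tool_rot: [3.138, -0.004, -3.133]
contact_force: [0.2, -0.1, -0.0]
opening: 0.0921
grip_force: 0.0
```

jog_arm --pt "0 0.5 0 0 1" --pt "0 1 0 0 1" --pt "0 1 0 0 1" --pt "0 1 0 0 1" --pt "0 1 0 0 1"

```text
time: 15.35
tool_pos: [0.4362, -0.0989, 0.1818]
tool_rot: [-3.141, 0.0, -3.135]
contact_force: [0.5, 0.2, -0.0]
opening: 0.0918
grip_force: 0.0
```

```bash
python3 - <<'E'
from h import *
from cell import readout
R["orange"]=R["orange"][:2]+((455,170,560,300),.067)
i=cams.read_camera("top");cv2.imwrite("pics/t3.png",i);find(i,["orange","blue","house"]);print(readout.observe()["time"])
E
```

```text
orange centre mm [ 520.9 -255.6] size [56.6 67.2] long axis yaw deg 179.0
blue centre mm [458.9  29. ] size [77.1 52.8] long axis yaw deg 20.3
house centre mm [503.3 483.8] size [149.8 126.3] long axis yaw deg 9.0
15.4
```

View pics/t3.png

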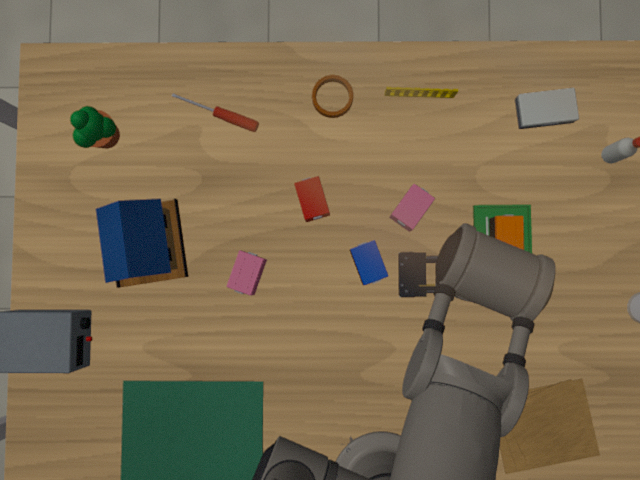

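The top view shows orange in the tray, its visible part around (509,231), with the arm covering its lower edge. The visible top edge and sides fit a centre near (515,-256) mm. Blue is at its starting spot and the house hasn't moved.

```bash
python3 -c "
from cell import ticket;print(ticket.hand_in())"
```

```text
the job is handed in; nothing more can be done
None
```

The orange-lidded case proved the heavier (about 7 N load against 1.7 N for blue) and stands upright in the middle of the tray, lengthwise; blue is back where it started, the house hasn't moved, and the job is handed in (no verdict was returned).

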